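# Get the espresso machine ready and start a cup

### The job

Make an espresso: slide the machine's drip tray fully home, then stand the green-and-white cup upright on the tray's grid with its middle right under the twin spout, let go of it, and press the button on top of the machine all the way down to start. Do not start the machine before the cup stands there, do not knock the cup against the spout, and leave the jam jar, the tea carton and the large mug where they stand.

Things in the scene. Friction and masses are not known exactly. Their poses are not given: they have to be found in the camera images.
- espresso_machine: Compact dark espresso machine, fixed to the worktop, 236 mm high, 156 wide. Origin on the worktop straight beneath the spout; its front faces its own -x, z up. Behind the cup place a full-height column begins at x +61 mm; the cup place is open to the front and to both sides above z 46. Low cheeks at y 60 to 75 mm either side, up to z 46, guide the drip tray.
- head_edge (a point): Middle of the lower front edge of the machine's overhanging head, at x -34, y 0, z 136 mm in the machine's frame. The head spans x -34 to +151 (gauge out to -39), y -78 to +78, z 136 to 236 mm; on top, from x +33 backwards, is a low rail up to z 253.
- drip_tray (a joint): How far the drip tray is pulled out of the machine, m: 0 = fully home, up to 0.075; it slides along the machine's x. It stays where it is left; about 1.5 N of friction, then a firm stop at 0.
- tray_front (a point): Middle of the drip tray's black front face (150 wide, z 7 to 46 mm above the worktop). With the tray home it lies at x -62, y 0, z 26 in the machine's frame. The tray's flat steel grid, 114 wide (y) by 108 mm deep, is 46.5 mm above the worktop and with the tray home spans x -50 to +58 in the machine's frame.
- spout: Twin coffee spout under the machine's head, fixed: a steel disc of radius 27 mm, its underside at z 124 mm, with two small nozzles down to z 114 mm. Its frame is the machine's.
- spout_tip (a point): Point midway between the two nozzle mouths, 114 mm above the worktop and 67 mm above the grid; the middle of the cup belongs straight beneath it.
- cup: Green-and-white espresso cup, 0.13 kg, 48 mm high, open top, rim 64 mm across (46 mm at the foot), one loop handle. It starts upright on the worktop, left or right of the machine and a little nearer, its handle towards the robot within about 30 degrees. Origin on its underside, midway between handle end and far rim; the handle points to its own -y, the cup's own axis stands at y +12 mm; z up.
- cup_foot (a point): Middle of the underside of the cup proper (on the cup's axis, without the handle).
- cup_handle (a point): Good grip point in the outer bar of the cup's handle: 30 mm above its underside, 50 mm from the cup's axis. The handle is 12 mm thick across (along the cup's x); the loop runs from the wall out to 56 mm from the axis, from 15 to 46 mm high.
- brew_button (a joint): How far the brew button is pressed, m: 0 = up, 0.006 = all the way down (about 5 N); it springs back.
- brew_button_top (a point): Middle of the top of the round black brew button (30 mm across) on the machine's top, 254 mm above the worktop, straight above the spout; it is pressed straight down.
- jam_jar: Red jam jar with gold lid, 62 mm across, 85 mm high, loose; a bystander that stands on the side of the machine where the cup does not. Origin at the middle of its underside.
- tea_carton: Yellow tea carton, 59 x 112 mm, 74 mm high, loose bystander at the left behind. Origin at the middle of its underside.
- mug_blue: Large grey-white mug, 84 mm across, 106 mm high, loose bystander at the right. Origin on its underside.

How it is judged:
By the outcome, as a careful person would: the job done as asked, in the order asked, and still so for the second after the job is handed in, with the robot touching nothing.
It also fails if it takes over 58 s, if anything falls off the work surface, if the arm or the gripper's body presses on something with over 40 N, if the wrist force passes 120 N, or if a joint passes its speed limit or range.

### The arm

A 6-joint arm with a two-finger parallel gripper is mounted at the origin on a cart in front of the work surface, level with it; the furniture and walls round the work are solid. World frame = base frame: x ahead of the robot, y to its left, z up, the work surface at z = 0. Lengths are in m, angles in degrees, forces in N, time in s.
With the tool pointing down it reaches from about 0.25 to 0.775 m from the base axis. Payload 4 kg.
Tool frame: the origin (TCP) lies on the centre line of the jaws, within the pads' length; the fingertips stand 22 mm ahead of it and the grasp point (between the pads) lies 3 mm ahead of it; z points along the fingers, y is the line along which they close (so a half turn about z gives the same grasp; the last joint's range is limited). The gripper opens to 94 mm and grips with 3 to 60 N. Pads are 16 mm wide; open, the fingers measure 119 mm over their backs; the gripper's body (75 mm by 177 mm) begins 78 mm behind the grasp point.
Start: joints at [-77.756, 4.996, 78.535, -0, 96.463, -5.907], TCP at [0.171, -0.523, 0.228] pointing down, gripper open.
Joint ranges: [-177.83, 177.83], [-43.37, 116.18], [15.69, 146.23], [-61.86, 241.86], [9.47, 152.12], [-147.06, 147.06]. Speed limits (degrees/s): [159.86, 159.86, 180, 180, 180, 180].

### API

Orientations are given as a 3x3 rotation matrix whose columns are the frame's x, y, z axes.
In Python, from rig import bot gives the robot as it stands.
- The arm moves only by the tool send_rows, never from a script. Its argument "commands" is a list of rows, each a list of 3 entries, a list of its own where there are three numbers: the turn, a rotation vector about the tool's x, y, z in rad, then the shift along the tool's x, y, z in mm, then the opening, from -1 (shut) to 1 (fully open), so that 0 is half open. In form: [[[rx, ry, rz], [dx, dy, dz], gripper], ...]. A call has 1 to 12 rows; each row shifts and turns the commanded pose from where the row before left it, along the tool's axes as they then stand; what a row does not reach is not made up. A row lasts 1/12 s, in which the tool goes at most 41.7 mm and 7.16 degrees, less where a joint would pass 70% of its speed; a pose out of reach is approached as far as the arm can. A call with a gripper value outside its range is refused whole. The fingers move at their own pace and stop on an object; "grip_force" is the grip in N (left out, the last holds). Time passes only in rows, so rows that do not move let the fingers close. It gives the time, the measured TCP pose, the force, the opening and the grip force at its end, in the units of the state.
- bot.observe(): the state, without advancing time (a new reading comes with each control period).
- bot.read_camera(name): name is "side" or "top"; returns a dict with "frame" (480x640x3 uint8, red, green, blue), "vfov" (degrees; the focal length in pixels is half the picture's height over the tangent of half this angle, whatever the lens; pixels are square), "cx", "cy" (the principal point, pixels), "pose" (4x4, takes a point from camera to world coordinates). Camera axes: x right, y up, looking along -z (the intrinsics and any distortion apply to the point x, -y, -z); pixel columns grow to the right and rows downward; lengths in m; the calibration is good to about 2 mm. A picture is of the moment at which its call begins. There is no depth.
- bot.sign_off(): hands the job in; it is judged then, once.
Trained networks look in the newest picture that a camera, given by its name, has taken for a name from the list of things; names that differ only in an ending like _2 or _b are one class to them, and where a whole thing is asked for, a point or a joint stands for the part that bears it (a point fixed in the world has none). Each returns a list of dicts, best first, with "p" (0 to 1); they miss things now and then, are a little off and sometimes report something else, mostly with a low value. They report only what shows in the picture. A call takes as long as a camera call.
- bot.trace(query, camera): "pixels" (480x640 bool, what is visible of it).
- bot.tip_of(query, camera): "xyz" ([x, y, z] in m, in world coordinates, good to about 4 mm: a listed point, or the origin of a listed thing).
The state is a dict: "clock": time; "joint_pos": joint angles; "joint_vel": joint speeds; "joint_efforts": joint torques, N m; "tool_pos": TCP position; "eef_rot": TCP orientation; "wrist_force": force on the tool from outside, world axes, zero at the start; "torque": the same for the moment, N m; "gripper_width": finger opening in m; "finger_force": force on a finger pad.
Only numpy, scipy, OpenCV 4.12 (cv2) and the standard library are available. Lean on these libraries where they do the work, as an engineer would, in place of code of your own. Each camera call takes 0.05 s, during which the arm holds its last target. There are 200 camera calls.

## Working session

There is one attempt and no reset: what is moved stays moved. The work goes in short steps, Python scripts to look and compute and a tool call to move; the robot and the scene stay as the last step left them, time stands still between calls to the robot, and variables do not carry over. Pictures are saved under pics/ and viewed, at most 10 in all, crops included, and the job is handed in when it is done.

Besides the shell and the picture viewer there is one more tool, called after ">>>" as name(argument=value, ...), one argument or row to a line, values as JSON. send_rows: Moves the arm, as the interface text tells. Its arguments: {"type":"object","properties":{"commands":{"type":"array"},"grip_force":{"type":"number"}},"required":["commands"]}

```bash
mkdir -p pics; cat > m.py <<'E'
from rig import bot
import numpy as np, cv2
E
python3 - <<'E'
from m import *
for c in("side","top"):
    r=bot.read_camera(c); cv2.imwrite(f"pics/{c}0.png",r["frame"][:,:,::-1]); print(c,r["vfov"],r["cx"],r["cy"],np.round(r["pose"],3).tolist(),[k for k in r])
    for q in("espresso_machine","head_edge","tray_front","spout_tip","cup","cup_foot","cup_handle","brew_button_top","jam_jar","tea_carton","mug_blue"):
        print(q,[(round(d["p"],2),np.round(d["xyz"],3).tolist()) for d in bot.tip_of(q,c)[:2]])
s=bot.observe();print(s["clock"],s["tool_pos"],np.round(s["eef_rot"],3).tolist(),s["gripper_width"])
E
```

```text
side 43.036289487015424 320.3251617170109 249.3254923344366 [[0.835, 0.352, -0.423, -0.083], [-0.55, 0.509, -0.662, -1.103], [-0.018, 0.786, 0.618, 1.174], [0.0, 0.0, 0.0, 1.0]] ['frame', 'vfov', 'cx', 'cy', 'pose']
espresso_machine [(0.6, [0.656, -0.057, -0.004])]
head_edge [(0.67, [0.627, -0.052, 0.135])]
tray_front [(0.72, [0.528, -0.046, 0.025])]
spout_tip []
cup [(0.8, [0.508, -0.309, -0.002])]
cup_foot [(0.74, [0.517, -0.304, -0.001])]
cup_handle [(0.67, [0.471, -0.303, 0.025])]
brew_button_top [(0.58, [0.655, -0.06, 0.258])]
jam_jar [(0.63, [0.504, 0.253, -0.0])]
tea_carton [(0.86, [0.672, 0.212, 0.0])]
mug_blue [(0.95, [0.682, -0.382, -0.002])]
top 50.29477782991342 314.01353666700174 244.7883544604126 [[-0.026, 0.966, -0.257, 0.238], [-1.0, -0.025, 0.009, -0.059], [0.002, 0.257, 0.966, 1.444], [0.0, 0.0, 0.0, 1.0]] ['frame', 'vfov', 'cx', 'cy', 'pose']
espresso_machine [(0.67, [0.66, -0.06, -0.002])]
head_edge [(0.65, [0.625, -0.056, 0.136])]
tray_front [(0.65, [0.53, -0.045, 0.03])]
spout_tip []
cup [(0.86, [0.509, -0.31, -0.001])]
cup_foot [(0.97, [0.522, -0.309, 0.002])]
cup_handle [(0.9, [0.467, -0.309, 0.028])]
brew_button_top [(0.58, [0.656, -0.059, 0.256])]
jam_jar [(0.77, [0.51, 0.252, 0.0])]
tea_carton [(0.62, [0.677, 0.212, -0.004])]
mug_blue [(0.95, [0.678, -0.381, -0.002])]
1.2 [ 0.17132055 -0.52265408  0.22748894] [[0.95, 0.312, 0.0], [0.312, -0.95, -0.0], [-0.0, 0.0, -1.0]] 0.09431162687231351
```

View pics/side0.png

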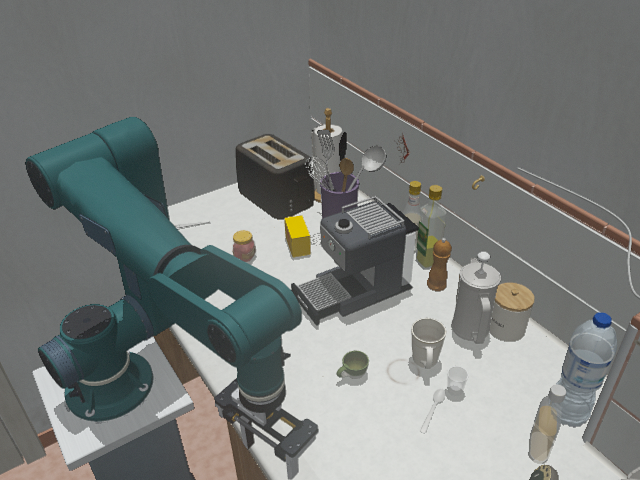

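View pics/top0.png

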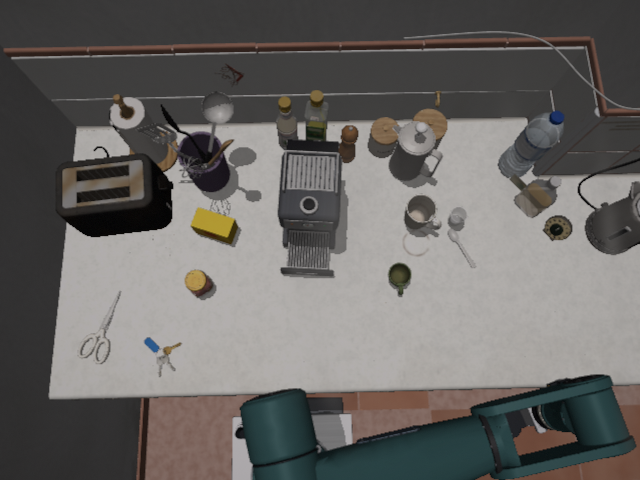

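The side view shows the cup at (355,363), the pulled-out tray at (325,290), the jar at (243,247) and the mug at (427,340). The top view shows the cup at (400,275) with its handle at (401,291), the tray front at (307,271) and the button at (309,205). The networks agree with both pictures. Next I'll measure the machine's yaw and the handle direction.

```bash
cat > m.py <<'E'
from rig import bot
import numpy as np, cv2
from scipy.spatial.transform import Rotation as R
def ray(r,u,v,z):
    f=240/np.tan(np.radians(r["vfov"]/2)); P=np.array(r["pose"])
    d=P[:3,:3]@np.array([(u-r["cx"])/f,-(v-r["cy"])/f,-1]); o=P[:3,3]
    return o+d*(z-o[2])/d[2]
def rot(az,down):
    a,t=np.radians([az,down]); z=np.array([np.cos(t)*np.cos(a),np.cos(t)*np.sin(a),-np.sin(t)])
    y=np.array([np.sin(a),-np.cos(a),0]); return np.c_[np.cross(y,z),y,z]
def plan(targets,Rt=None,s=None):
    """prints rotation (tool frame) first, then shifts in mm in tool frame after rotation; targets are TCP positions"""
    s=s or bot.observe(); Rc=np.array(s["eef_rot"]); p=np.array(s["tool_pos"])
    if Rt is None: Rt=Rc
    rv=R.from_matrix(Rc.T@Rt).as_rotvec(); print("rotvec",np.round(rv,3),"rows>=",np.degrees(np.linalg.norm(rv))/7.1)
    for t in targets:
        d=Rt.T@(np.array(t)-p)*1000; print("shift",np.round(d,1),"rows>=",round(np.linalg.norm(d)/41,1)); p=np.array(t)
def at(az,down,tip,ahead): # TCP pos so that a point 'ahead' m along tool z is at tip
    return np.array(tip)-rot(az,down)[:,2]*ahead
E
python3 - <<'E'
from m import *
r=bot.read_camera("top"); 
im=cv2.resize(r["frame"][125:305,265:425],None,fx=3.3,fy=3.3,interpolation=cv2.INTER_CUBIC); cv2.imwrite("pics/crop1.png",im[:,:,::-1])
for q in("drip_tray","espresso_machine","cup","cup_handle"):
    t=bot.trace(q,"top")
    if not t: print(q,None);continue
    m=t[0]["pixels"].astype(np.uint8); ys,xs=np.nonzero(m); print(q,round(t[0]["p"],2),m.sum(),xs.min(),xs.max(),ys.min(),ys.max(), cv2.minAreaRect(np.c_[xs,ys].astype(np.float32)))
# refined average over repeated calls
for q in("espresso_machine","head_edge","tray_front","cup_foot","cup_handle","brew_button_top","cup"):
    L=[]
    for i in range(3):
        for c in("top","side"):
            bot.read_camera(c); t=bot.tip_of(q,c)
            if t: L.append(t[0]["xyz"])
    print(q,np.round(np.mean(L,0),4),np.round(np.std(L,0),4),len(L))
E
```

```text
drip_tray 0.98 1897 280 333 230 276 ((307.3721008300781, 252.74986267089844), (53.17506790161133, 44.53325271606445), 2.6630008220672607)
espresso_machine 0.59 7476 278 342 139 275 ((309.3148193359375, 206.93551635742188), (62.059478759765625, 135.3681182861328), 3.9451863765716553)
cup 0.89 475 389 411 262 293 ((398.40008544921875, 276.20001220703125), (22.360679626464844, 28.621667861938477), 26.56505012512207)
cup_handle 0.95 500 388 411 263 293 ((398.1400451660156, 276.076416015625), (23.782991409301758, 27.933042526245117), 28.610458374023438)
espresso_machine [ 0.6583 -0.0576 -0.0018] [0.0027 0.0025 0.0022] 6
head_edge [ 0.6347 -0.0114  0.1115] [0.0191 0.0989 0.0506] 6
tray_front [ 0.5276 -0.0462  0.0281] [0.002  0.0025 0.0016] 6
cup_foot [ 5.188e-01 -3.087e-01 -1.000e-04] [0.0033 0.0027 0.0014] 6
cup_handle [ 0.4689 -0.3068  0.0282] [0.0016 0.0035 0.0027] 6
brew_button_top [ 0.6577 -0.06    0.2571] [0.0018 0.0021 0.0013] 6
cup [ 0.5082 -0.3103 -0.0007] [0.0014 0.002  0.0022] 6
```

View pics/crop1.png

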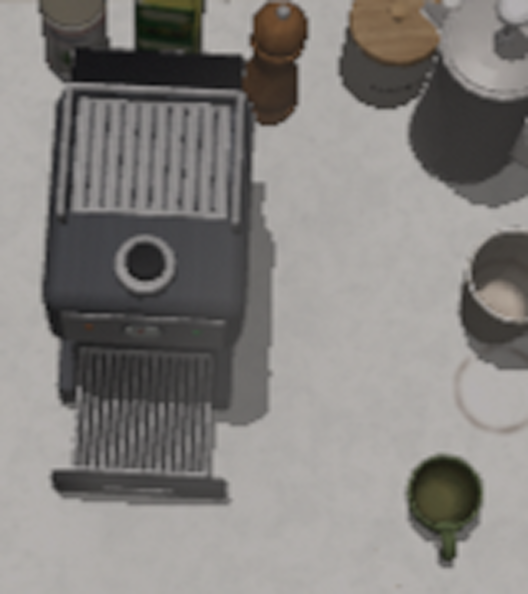

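The crop shows the tray front's top edge from (53,472) to (227,481), the button at (146,262), and the cup rim centre at (445,493) with its handle end at (447,561).

```bash
python3 - <<'E'
from m import *
r=bot.read_camera("top"); g=lambda x,y,z: ray(r,265+x/3.3,125+y/3.3,z)
a,b=g(53,472,.046),g(227,481,.046); print(a,b,np.linalg.norm(a-b),"yaw",np.degrees(np.arctan2((a-b)[1],(a-b)[0]))-90)
a,b=g(57,318,.236),g(243,331,.236); print("headedge",a,b,np.linalg.norm(a-b),"yaw",np.degrees(np.arctan2((a-b)[1],(a-b)[0]))-90)
print("button",g(146,262,.254),"cup rim",g(445,493,.048),"handle end",g(447,561,.03))
az=-5.0
Rt=rot(az,40)
# push start: fingertip at 40mm in front of tray face
u=np.array([np.cos(np.radians(az)),np.sin(np.radians(az)),0]); o=np.array([.6577,-.0595,0])
front=o-u*.130
p0=at(az,40,front-u*.05+[0,0,.10],.022);p1=at(az,40,front-u*.05+[0,0,.022],.022)
print(front,p0,p1); plan([p0,p1],Rt)
E
```

```text
[0.5444738  0.02178191 0.046     ] [ 0.53289931 -0.12527549  0.046     ] 0.14751219787962555 yaw -4.500319730746725
headedge [0.6208024  0.00664023 0.236     ] [ 0.60705632 -0.13240631  0.236     ] 0.1397243507489082 yaw -5.645888921098148
button [ 0.65713161 -0.06110076  0.254     ] cup rim [ 0.51741294 -0.30863789  0.048     ] handle end [ 0.46247539 -0.30948208  0.03      ]
[ 0.52819469 -0.04816975  0.        ] [ 0.46159611 -0.04234313  0.11414133] [ 0.46159611 -0.04234313  0.03614133]
rotvec [-0.176  0.86   0.378] rows>= 7.716314580471808
shift [  72.1 -503.8  262.3] rows>= 14.0
shift [-59.8   0.   50.1] rows>= 1.9
```

>>> send_rows(
  commands=[
    [[-0.022,0.1075,0.0473],[0,0,0],-1],
    [[-0.022,0.1075,0.0473],[0,0,0],-1],
    [[-0.022,0.1075,0.0473],[0,0,0],-1],
    [[-0.022,0.1075,0.0473],[0,0,0],-1],
    [[-0.022,0.1075,0.0473],[0,0,0],-1],
    [[-0.022,0.1075,0.0473],[0,0,0],-1],
    [[-0.022,0.1075,0.0473],[0,0,0],-1],
    [[-0.022,0.1075,0.0473],[0,0,0],-1],
  ],
)

```text
clock: 6.37
tool_pos: [0.1706, -0.5234, 0.2285]
eef_rot: [[0.637, -0.091, 0.765], [-0.057, -0.996, -0.071], [0.769, 0.001, -0.64]]
wrist_force: [-0.1, 0.8, 0.3]
gripper_width: 0.0441
finger_force: 0.0
```

>>> send_rows(
  commands=[
    [[0,0,0],[4.8,-33.6,17.5],-1],
    [[0,0,0],[4.8,-33.6,17.5],-1],
    [[0,0,0],[4.8,-33.6,17.5],-1],
    [[0,0,0],[4.8,-33.6,17.5],-1],
    [[0,0,0],[4.8,-33.6,17.5],-1],
    [[0,0,0],[4.8,-33.6,17.5],-1],
    [[0,0,0],[4.8,-33.6,17.5],-1],
    [[0,0,0],[4.8,-33.6,17.5],-1],
    [[0,0,0],[4.8,-33.6,17.5],-1],
    [[0,0,0],[4.8,-33.6,17.5],-1],
  ],
)

```text
clock: 7.2
tool_pos: [0.3651, -0.2015, 0.1515]
eef_rot: [[0.64, -0.09, 0.763], [-0.057, -0.996, -0.069], [0.766, 0.001, -0.643]]
wrist_force: [1.1, -0.2, -0.9]
gripper_width: 0.0003
finger_force: 0.0
```

```bash
python3 - <<'E'
from m import *
s=bot.observe(); print(s["clock"],s["tool_pos"],np.round(s["joint_pos"],1),s["wrist_force"])
plan([[.4616,-.0423,.1141],[.4616,-.0423,.0361]],rot(-5,40))
E
```

```text
7.2 [ 0.365077   -0.20146201  0.15153397] [-72.9 -39.8 133.7  48.8  70.4  11.6] [ 1.12322909 -0.19336251 -0.91323448]
rotvec [ 0.003 -0.    -0.001] rows>= 0.02240165735499542
shift [  24.2 -167.    87.1] rows>= 4.6
shift [-59.8   0.   50.1] rows>= 1.9
```

>>> send_rows(
  commands=[
    [[0,0,0],[5,-33.4,17.4],-1],
    [[0,0,0],[5,-33.4,17.4],-1],
    [[0,0,0],[5,-33.4,17.4],-1],
    [[0,0,0],[5,-33.4,17.4],-1],
    [[0,0,0],[4.2,-33.4,17.5],-1],
    [[0,0,0],[0,0,0],-1],
  ],
)

```text
clock: 7.7
tool_pos: [0.4521, -0.0508, 0.1146]
eef_rot: [[0.649, -0.068, 0.757], [-0.048, -0.998, -0.049], [0.759, -0.004, -0.651]]
wrist_force: [-0.8, 0.6, -0.9]
gripper_width: 0.0002
finger_force: 0.0
```

```bash
python3 - <<'E'
from m import *
s=bot.observe(); print(s["clock"],s["tool_pos"],np.round(s["joint_pos"],1),s["wrist_force"])
u=np.array([np.cos(np.radians(5)),-np.sin(np.radians(5)),0]);a=np.array([.4616,-.0423,.0361])
plan([a,a+u*.045,a+u*.11],rot(-5,40))
E
```

```text
7.7 [ 0.45209354 -0.05084809  0.11464534] [-25.6 -38.7 137.3  27.7  37.5  53. ] [-0.75187776  0.64626774 -0.90534013]
rotvec [-0.017  0.011  0.009] rows>= 0.17983808946604193
shift [-54.6  -9.3  57.2] rows>= 1.9
shift [28.9  0.  34.5] rows>= 1.1
shift [41.8 -0.  49.8] rows>= 1.6
```

>>> send_rows(
  commands=[
    [[0,0,0],[0,0,0],-1],
    [[0,0,0],[-18,-3,19],-1],
    [[0,0,0],[-18,-3,19],-1],
    [[0,0,0],[-18,-3,19],-1],
    [[0,0,0],[0,0,0],-1],
    [[0,0,0],[0,0,0],-1],
  ],
)

```text
clock: 8.2
tool_pos: [0.459, -0.0561, 0.0367]
eef_rot: [[0.649, -0.096, 0.755], [-0.065, -0.995, -0.07], [0.758, -0.003, -0.652]]
wrist_force: [-0.3, -0.1, 0.2]
gripper_width: 0.0007
finger_force: 0.0
```

```bash
python3 - <<'E'
from m import *
s=bot.observe(); print(s["clock"],s["tool_pos"],np.round(s["joint_pos"],1),s["wrist_force"])
u=np.array([np.cos(np.radians(5)),-np.sin(np.radians(5)),0]);a=np.array([.4616,-.0423,.0361])
plan([a,a+u*.045,a+u*.11],rot(-5,40))
E
```

```text
8.2 [ 0.45900163 -0.05608934  0.03667835] [-24.3 -27.3 142.   40.1  22.5  39.8] [-0.3444822  -0.0906998   0.23002293]
rotvec [ 0.004  0.012 -0.008] rows>= 0.12341443425541367
shift [  0.4 -14.    1.4] rows>= 0.3
shift [28.9  0.  34.5] rows>= 1.1
shift [41.8 -0.  49.8] rows>= 1.6
```

>>> send_rows(
  commands=[
    [[0,0.012,0],[0,-14,0],-1],
    [[0,0,0],[10,0,12],-1],
    [[0,0,0],[10,0,12],-1],
    [[0,0,0],[6.4,0,7.7],-1],
    [[0,0,0],[6.4,0,7.7],-1],
    [[0,0,0],[6.4,0,7.7],-1],
    [[0,0,0],[6.4,0,7.7],-1],
    [[0,0,0],[6.4,0,7.7],-1],
    [[0,0,0],[0,0,0],-1],
  ],
)

```text
clock: 8.95
tool_pos: [0.5456, -0.0507, 0.043]
eef_rot: [[0.632, -0.094, 0.769], [-0.06, -0.996, -0.073], [0.773, -0.0, -0.635]]
wrist_force: [0.6, 0.2, 0.6]
gripper_width: 0.0005
finger_force: 0.0
```

>>> send_rows(
  commands=[
    [[0,0,0],[2.6,0,5.5],-1],
    [[0,0,0],[2.6,0,5.5],-1],
    [[0,0,0],[2.6,0,5.5],-1],
    [[0,0,0],[2.6,0,4.2],-1],
    [[0,0,0],[0,0,0],-1],
  ],
)

```text
clock: 9.37
tool_pos: [0.5657, -0.0501, 0.0332]
eef_rot: [[0.637, -0.091, 0.765], [-0.06, -0.996, -0.069], [0.769, -0.001, -0.64]]
wrist_force: [-0.6, -1.0, -0.2]
gripper_width: 0.0004
finger_force: 0.0
```

```bash
python3 - <<'E'
from m import *
r=bot.read_camera("side"); cv2.imwrite("pics/s2.png",cv2.resize(r["frame"][170:350,230:450],None,fx=3,fy=3,interpolation=cv2.INTER_CUBIC)[:,:,::-1])
print(bot.tip_of("tray_front","side"),bot.observe()["clock"])
E
```

```text
[{'xyz': [0.5854, -0.0544, 0.0249], 'p': 0.64}] 9.4667
```

View pics/s2.png

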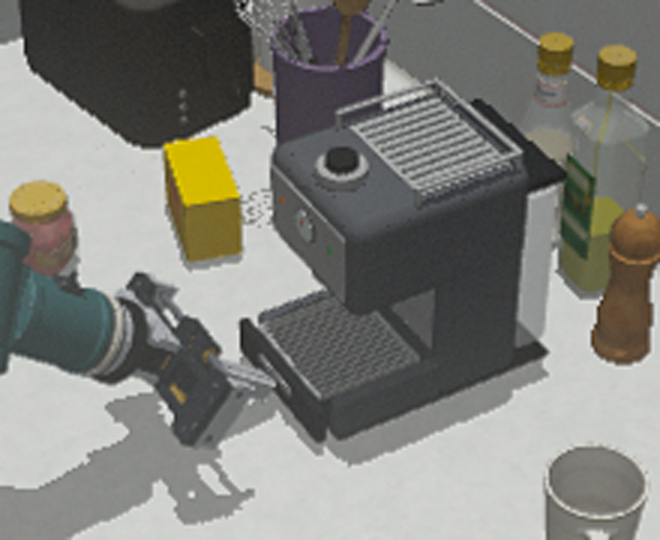

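The tray is nearly home, with a small gap left at its cheeks around (325,430), and the fingers are centred on its front at (275,385). I'll push on gently until the force rises.

>>> send_rows(
  commands=[
    [[0,0,0],[1.9,0,2.3],-1],
    [[0,0,0],[1.9,0,2.3],-1],
    [[0,0,0],[1.9,0,2.3],-1],
    [[0,0,0],[0,0,0],-1],
  ],
)

```text
clock: 9.8
tool_pos: [0.574, -0.0503, 0.0327]
eef_rot: [[0.638, -0.09, 0.765], [-0.059, -0.996, -0.068], [0.768, -0.002, -0.64]]
wrist_force: [-0.8, -0.5, -0.0]
gripper_width: 0.0006
finger_force: 0.5
```

>>> send_rows(
  commands=[
    [[0,0,0],[1.3,0,1.5],-1],
    [[0,0,0],[1.3,0,1.5],-1],
    [[0,0,0],[0,0,0],-1],
  ],
)

```text
clock: 10.05
tool_pos: [0.5757, -0.0503, 0.0319]
eef_rot: [[0.639, -0.09, 0.764], [-0.059, -0.996, -0.068], [0.767, -0.002, -0.642]]
wrist_force: [-29.7, 0.4, 18.5]
gripper_width: 0.0005
finger_force: 14.8
```

```bash
python3 - <<'E'
from m import *
Rt=rot(0,40); g=at(0,40,[.466,-.3085,.030],.003); pre=g-Rt[:,2]*.07
s=bot.observe(); a=np.array(s["tool_pos"])-np.array(s["eef_rot"])[:,2]*.08
print(g,pre,s["wrist_force"],np.round(s["joint_pos"])); s=dict(s); s["tool_pos"]=a; plan([pre,g],Rt,s)
E
```

```text
[ 0.46370187 -0.3085      0.03192836] [ 0.41007876 -0.3085      0.0769235 ] [-29.70943399   0.36242309  18.49118732] [-15.  -6. 129.  46.  10.  38.]
rotvec [ 0.068 -0.002 -0.059] rows>= 0.7302289741884955
shift [-72.  263.6 -76. ] rows>= 6.9
shift [-0.  0. 70.] rows>= 1.7
```

>>> send_rows(
  commands=[
    [[0,0,0],[0,0,-20],-1],
    [[0,0,0],[0,0,-30],-0.2],
    [[0,0,0],[0,0,-30],-0.2],
    [[0,0,0],[0,0,0],-0.2],
  ],
)

```text
clock: 10.38
tool_pos: [0.5169, -0.0459, 0.0909]
eef_rot: [[0.628, -0.091, 0.773], [-0.056, -0.996, -0.072], [0.776, 0.002, -0.631]]
wrist_force: [0.9, -0.3, 1.3]
gripper_width: 0.0169
finger_force: 0.0
```

```bash
python3 - <<'E'
from m import *
Rt=rot(0,50); g=at(0,50,[.466,-.3085,.030],.003); pre=g-Rt[:,2]*.07
s=bot.observe(); print(g,pre,s["tool_pos"],np.round(s["joint_pos"])); plan([pre,g],Rt,s)
E
```

```text
[ 0.46407164 -0.3085      0.03229813] [ 0.4190765  -0.3085      0.08592124] [ 0.51691957 -0.04590916  0.09085768] [-17. -23. 133.  26.  21.  58.]
rotvec [ 0.066 -0.19  -0.063] rows>= 1.699849400297013
shift [-78.1 262.6 -59.1] rows>= 6.8
shift [ 0.  0. 70.] rows>= 1.7
```

>>> send_rows(
  commands=[
    [[0.033,-0.095,-0.0315],[0,0,0],-0.2],
    [[0.033,-0.095,-0.0315],[0,0,0],-0.2],
    [[0,0,0],[-9.8,32.8,-7.4],-0.2],
    [[0,0,0],[-9.8,32.8,-7.4],-0.2],
    [[0,0,0],[-9.8,32.8,-7.4],-0.2],
    [[0,0,0],[-9.8,32.8,-7.4],-0.2],
    [[0,0,0],[-9.8,32.8,-7.4],-0.2],
    [[0,0,0],[-9.8,32.8,-7.4],-0.2],
    [[0,0,0],[-9.8,32.8,-7.4],-0.2],
    [[0,0,0],[-9.8,32.8,-7.4],-0.2],
    [[0,0,0],[0,0,0],-0.2],
    [[0,0,0],[0,0,0],-0.2],
  ],
)

```text
clock: 11.38
tool_pos: [0.4181, -0.3103, 0.0788]
eef_rot: [[0.773, -0.004, 0.634], [-0.006, -1.0, 0.001], [0.634, -0.005, -0.773]]
wrist_force: [-1.1, -0.4, -0.6]
gripper_width: 0.0378
finger_force: 0.0
```

```bash
python3 - <<'E'
from m import *
Rt=rot(0,50); g=at(0,50,[.466,-.3085,.030],.003); pre=g-Rt[:,2]*.03
s=bot.observe(); print(s["gripper_width"],s["tool_pos"],np.round(s["joint_pos"])); plan([pre,g],Rt,s)
r=bot.read_camera("top"); cv2.imwrite("pics/t3.png",cv2.resize(r["frame"][220:370,320:480],None,fx=3.5,fy=3.5,interpolation=cv2.INTER_CUBIC)[:,:,::-1])
E
```

```text
0.03779076222544077 [ 0.41809674 -0.3103105   0.07880916] [-65.  -8. 118.  42.  59.   7.]
rotvec [-0.001  0.012 -0.006] rows>= 0.10625523124594731
shift [ 5.3 -1.8 35.2] rows>= 0.9
shift [-0.  0. 30.] rows>= 0.7
```

View pics/t3.png

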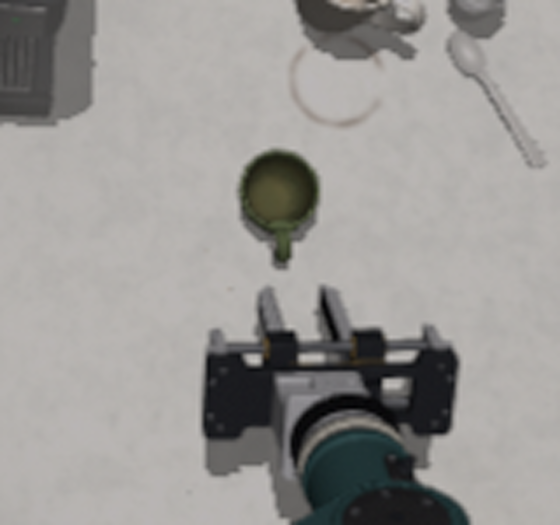

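The fingers point at the handle at (282,262), and the gap between the tips is centred near (295,290), slightly to the right. I'll check that offset numerically.

```bash
python3 - <<'E'
from m import *
r=bot.read_camera("top"); g=lambda x,y,z: ray(r,320+x/3.5,220+y/3.5,z)
s=bot.observe();print("tip",np.array(s["tool_pos"])+np.array(s["eef_rot"])[:,2]*.022)
print("tips seen",g(265,290,.062),g(325,290,.062),"handle end",g(282,262,.03),"handle mid",g(283,245,.04),"rim",g(279,190,.048))
E
```

```text
tip [ 0.43255374 -0.30718106  0.06148144]
tips seen [ 0.43624066 -0.28944243  0.062     ] [ 0.43503401 -0.33600505  0.062     ] handle end [ 0.46286829 -0.30983621  0.03      ] handle mid [ 0.47484052 -0.30980531  0.04      ] rim [ 0.51772912 -0.30828561  0.048     ]
```

>>> send_rows(
  commands=[
    [[0,0,0],[2.5,0,20],-0.2],
    [[0,0,0],[2.5,0,20],-0.2],
    [[0,0,0],[0,0,15],-0.2],
    [[0,0,0],[0,0,10],-0.2],
    [[0,0,0],[0,0,0],-0.2],
    [[0,0,0],[0,0,0],-0.2],
  ],
)

```text
clock: 11.98
tool_pos: [0.4639, -0.306, 0.0318]
eef_rot: [[0.774, 0.002, 0.633], [-0.001, -1.0, 0.005], [0.633, -0.005, -0.774]]
wrist_force: [-0.2, 0.2, -0.3]
gripper_width: 0.0376
finger_force: 0.0
```

```bash
python3 - <<'E'
from m import *
Rt=rot(0,50); g=at(0,50,[.466,-.3085,.030],.003)
s=bot.observe(); print(s["tool_pos"],s["wrist_force"]); plan([g],Rt,s)
E
```

```text
[ 0.46389742 -0.30601136  0.03179722] [-0.1550747   0.20852285 -0.29639327]
rotvec [-0.005  0.012 -0.001] rows>= 0.10815227027558239
shift [ 0.5  2.5 -0.3] rows>= 0.1
```

>>> send_rows(
  commands=[
    [[0,0,0],[0,3,0],-0.5],
    [[0,0,0],[0,0,0],-1],
    [[0,0,0],[0,0,0],-1],
    [[0,0,0],[0,0,0],-1],
    [[0,0,0],[0,0,0],-1],
    [[0,0,0],[0,0,0],-1],
    [[0,0,0],[0,0,0],-1],
  ],
  grip_force=25,
)

```text
clock: 12.57
tool_pos: [0.4636, -0.311, 0.0328]
eef_rot: [[0.773, -0.0, 0.634], [-0.002, -1.0, 0.002], [0.634, -0.003, -0.773]]
wrist_force: [-2.0, -0.1, 2.9]
gripper_width: 0.0117
finger_force: 24.6
```

>>> send_rows(
  commands=[
    [[0,0,0],[6.3,0,-7.7],-1],
    [[0,0,0],[9.5,0,-11.6],-1],
    [[0,0,0],[9.5,0,-11.6],-1],
    [[0,0,0],[9.5,0,-11.6],-1],
    [[0,0,0],[9.5,0,-11.6],-1],
    [[0,0,0],[0,0,0],-1],
    [[0,0,0],[0,0,0],-1],
  ],
)

```text
clock: 13.15
tool_pos: [0.4635, -0.3112, 0.1029]
eef_rot: [[0.773, 0.0, 0.634], [-0.001, -1.0, 0.002], [0.634, -0.002, -0.773]]
wrist_force: [-0.3, 1.3, -1.6]
gripper_width: 0.0117
finger_force: 24.5
```

```bash
python3 - <<'E'
from m import *
for c in("top","side"):
    r=bot.read_camera(c)
    if c=="side": cv2.imwrite("pics/s4.png",cv2.resize(r["frame"][280:440,250:430],None,fx=3.5,fy=3.5,interpolation=cv2.INTER_CUBIC)[:,:,::-1])
    for q in("cup_foot","cup","cup_handle"): print(c,q,[(round(d["p"],2),np.round(d["xyz"],4)) for d in bot.tip_of(q,c)[:1]])
s=bot.observe(); print(s["clock"],s["tool_pos"],np.round(s["joint_pos"]),s["gripper_width"])
Rt=np.array(s["eef_rot"]);print(np.round(Rt,3))
E
```

```text
top cup_foot [(0.92, array([ 0.5201, -0.3114,  0.0668]))]
top cup [(0.86, array([ 0.5104, -0.3124,  0.0702]))]
top cup_handle [(0.82, array([ 0.468 , -0.3119,  0.099 ]))]
side cup_foot [(0.66, array([ 0.5142, -0.3067,  0.0676]))]
side cup [(0.58, array([ 0.5054, -0.312 ,  0.0639]))]
side cup_handle [(0.9, array([ 0.4706, -0.3049,  0.0937]))]
13.55 [ 0.46327069 -0.31055303  0.1013402 ] [-59.  -6. 113.  40.  57.  14.] 0.011554773417777307
[[ 0.774  0.     0.633]
 [-0.003 -1.     0.004]
 [ 0.633 -0.005 -0.774]]
```

View pics/s4.png

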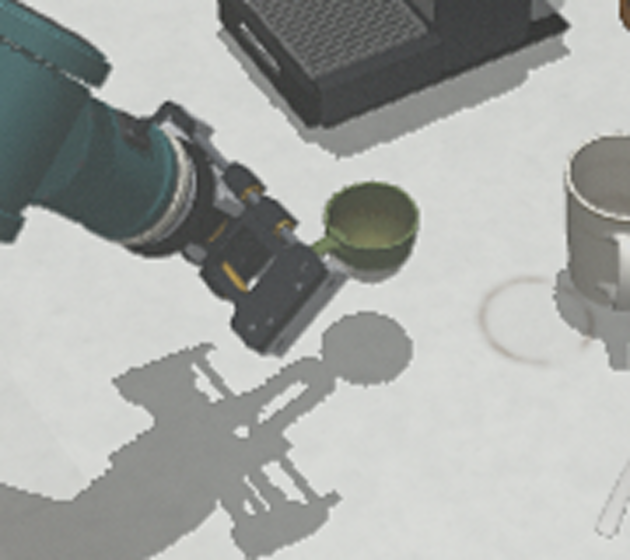

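The cup hangs level in the grip at (370,225), clear of everything. Now I'll carry it to a point in front of the tray.

```bash
python3 - <<'E'
from m import *
s=bot.observe(); Rt=R.from_euler("z",-5,degrees=True).as_matrix()@np.array(s["eef_rot"])
u=np.array([np.cos(np.radians(5)),-np.sin(np.radians(5)),0]); T=np.array([.6577,-.0597,.0895])-.0547*u
print(T); plan([T-.11*u,T],Rt,s)
E
```

```text
[ 0.60320815 -0.05493258  0.0895    ]
rotvec [-0.055  0.     0.068] rows>= 0.704225352112676
shift [  -2.8 -266.8   14.7] rows>= 6.5
shift [85.1  0.  69.7] rows>= 2.7
```

>>> send_rows(
  commands=[
    [[-0.0275,0,0.034],[0,0,0],-1],
    [[-0.0275,0,0.034],[0,0,0],-1],
    [[0,0,0],[-0.3,-26.7,1.5],-1],
    [[0,0,0],[-0.3,-26.7,1.5],-1],
    [[0,0,0],[-0.3,-26.7,1.5],-1],
    [[0,0,0],[-0.3,-26.7,1.5],-1],
    [[0,0,0],[-0.3,-26.7,1.5],-1],
    [[0,0,0],[-0.3,-26.7,1.5],-1],
    [[0,0,0],[-0.3,-26.7,1.5],-1],
    [[0,0,0],[-0.3,-26.7,1.5],-1],
    [[0,0,0],[-0.3,-26.7,1.5],-1],
    [[0,0,0],[-0.3,-26.7,1.5],-1],
  ],
)

```text
clock: 14.55
tool_pos: [0.4936, -0.044, 0.0896]
eef_rot: [[0.77, -0.088, 0.631], [-0.071, -0.996, -0.051], [0.633, -0.005, -0.774]]
wrist_force: [0.4, 0.1, -1.9]
gripper_width: 0.0116
finger_force: 24.7
```

>>> send_rows(
  commands=[
    [[0,0,0],[0,0,0],-1],
    [[0,0,0],[0,0,0],-1],
  ],
)

```text
clock: 14.72
tool_pos: [0.4936, -0.0433, 0.0893]
eef_rot: [[0.772, -0.083, 0.631], [-0.067, -0.997, -0.049], [0.633, -0.005, -0.774]]
wrist_force: [0.2, 0.0, -1.5]
gripper_width: 0.0116
finger_force: 24.7
```

```bash
cat > g.py <<'E'
from m import *
s=bot.observe(); u=np.array([np.cos(np.radians(5)),-np.sin(np.radians(5)),0]); T=np.array([.6577,-.0597,.0895])-.0547*u
R0=np.array([[.774,0,.633],[-.001,-1,.002],[.633,-.003,-.774]])
Rt=R.from_euler("z",-5,degrees=True).as_matrix()@R0
print(s["clock"],s["tool_pos"],T,np.round(s["joint_pos"],1)); plan([T-.03*u,T],Rt,s)
E
python3 g.py
```

```text
14.7167 [ 0.49364289 -0.04333434  0.0892691 ] [ 0.60320815 -0.05493258  0.0895    ] [-16.8 -23.3 127.6  12.8  37.8  70.6]
rotvec [-0.004  0.001  0.002] rows>= 0.03811002573278208
shift [62.2  2.  50.6] rows>= 2.0
shift [23.2 -0.  19. ] rows>= 0.7
```

>>> send_rows(
  commands=[
    [[0,0,0],[10.4,0.5,8.4],-1],
    [[0,0,0],[10.4,0.5,8.4],-1],
    [[0,0,0],[10.4,0.5,8.4],-1],
    [[0,0,0],[10.4,0.5,8.4],-1],
    [[0,0,0],[10.4,0,8.4],-1],
    [[0,0,0],[10.2,0,8.6],-1],
    [[0,0,0],[0,0,0],-1],
    [[0,0,0],[0,0,0],-1],
  ],
)

```text
clock: 15.38
tool_pos: [0.5736, -0.0559, 0.0896]
eef_rot: [[0.771, -0.089, 0.63], [-0.072, -0.996, -0.053], [0.632, -0.005, -0.775]]
wrist_force: [-0.7, -0.3, -1.6]
gripper_width: 0.0117
finger_force: 24.7
```

```bash
python3 g.py
```

```text
15.3833 [ 0.57356448 -0.05591756  0.08962295] [ 0.60320815 -0.05493258  0.0895    ] [-14.8 -10.3 118.3  11.5  33.7  73. ]
rotvec [-0.     0.001 -0.003] rows>= 0.0267611242475268
shift [-0.5 -3.6 -0.2] rows>= 0.1
shift [23.2 -0.  19. ] rows>= 0.7
```

>>> send_rows(
  commands=[
    [[0,0,0],[7.6,-1.2,6.3],-1],
    [[0,0,0],[7.6,-1.2,6.3],-1],
    [[0,0,0],[7.6,-1.2,6.3],-1],
    [[0,0,0],[0,0,0],-1],
    [[0,0,0],[0,0,0],-1],
  ],
)

```text
clock: 15.8
tool_pos: [0.604, -0.0533, 0.09]
eef_rot: [[0.771, -0.087, 0.631], [-0.07, -0.996, -0.052], [0.633, -0.004, -0.774]]
wrist_force: [0.6, 0.5, -1.1]
gripper_width: 0.0113
finger_force: 24.7
```

```bash
python3 g.py; python3 - <<'E'
from m import *
r=bot.read_camera("side"); cv2.imwrite("pics/s5.png",cv2.resize(r["frame"][190:340,270:430],None,fx=4,fy=4,interpolation=cv2.INTER_CUBIC)[:,:,::-1])
for q in ("cup_foot","cup","spout_tip","cup_handle","tray_front"): print(q,[(round(d["p"],2),np.round(d["xyz"],4)) for d in bot.tip_of(q,"side")[:1]])
E
```

```text
15.8 [ 0.60402369 -0.0532893   0.09001536] [ 0.60320815 -0.05493258  0.0895    ] [-13.4  -6.1 114.7  10.2  32.8  75. ]
rotvec [-0.001 -0.001 -0.001] rows>= 0.014928349262350416
shift [-24.1   1.7 -19. ] rows>= 0.7
shift [23.2 -0.  19. ] rows>= 0.7
cup_foot [(0.76, array([ 0.6571, -0.0549,  0.0565]))]
cup [(0.52, array([ 0.647 , -0.0585,  0.0541]))]
spout_tip [(0.64, array([ 0.5957, -0.0532,  0.0245]))]
cup_handle [(0.83, array([ 0.6103, -0.0473,  0.0819]))]
tray_front [(0.56, array([ 0.5957, -0.053 ,  0.0255]))]
```

View pics/s5.png

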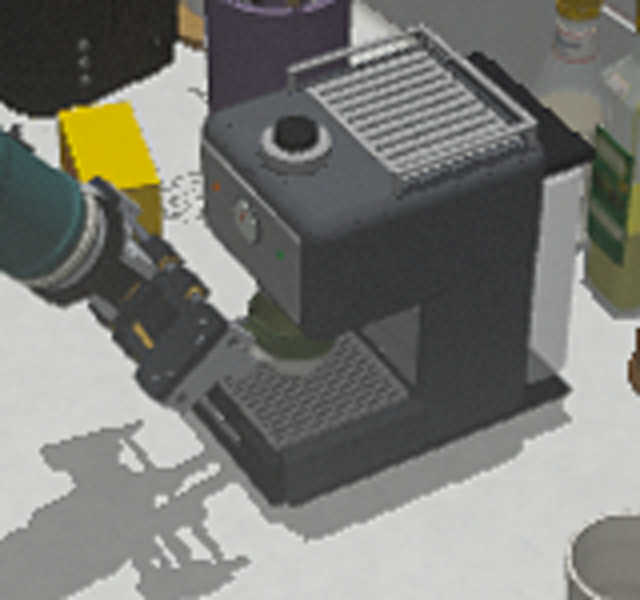

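The cup at (295,335) is just above the grid under the head, and the tray is flush with the cheeks. I'll correct 1.5 mm sideways and lower it.

>>> send_rows(
  commands=[
    [[0,0,0],[-1.3,1.5,1.5],-1],
    [[0,0,0],[-1.3,0,1.5],-1],
    [[0,0,0],[-1.3,0,1.5],-1],
    [[0,0,0],[-1.3,0,1.5],-1],
    [[0,0,0],[0,0,0],-1],
    [[0,0,0],[0,0,0],-1],
  ],
)

```text
clock: 16.6
tool_pos: [0.6029, -0.0549, 0.0816]
eef_rot: [[0.771, -0.087, 0.631], [-0.071, -0.996, -0.052], [0.633, -0.005, -0.774]]
wrist_force: [-0.8, 0.9, -1.5]
gripper_width: 0.0114
finger_force: 24.7
```

>>> send_rows(
  commands=[
    [[0,0,0],[-0.6,0,0.8],-1],
    [[0,0,0],[-0.6,0,0.8],-1],
    [[0,0,0],[0,0,0],-1],
    [[0,0,0],[0,0,0],-1],
  ],
)

```text
clock: 16.93
tool_pos: [0.6035, -0.055, 0.0804]
eef_rot: [[0.77, -0.087, 0.632], [-0.07, -0.996, -0.052], [0.634, -0.004, -0.773]]
wrist_force: [1.0, -0.4, -0.4]
gripper_width: 0.0117
finger_force: 24.8
```

>>> send_rows(
  commands=[
    [[0,0,0],[-0.6,0,0.8],-1],
    [[0,0,0],[0,0,0],-1],
    [[0,0,0],[0,0,0],-1],
  ],
)

```text
clock: 17.18
tool_pos: [0.6037, -0.055, 0.0798]
eef_rot: [[0.77, -0.087, 0.633], [-0.07, -0.996, -0.052], [0.635, -0.004, -0.773]]
wrist_force: [-0.1, 0.4, 1.1]
gripper_width: 0.0114
finger_force: 24.8
```

>>> send_rows(
  commands=[
    [[0,0,0],[0,0,0],-0.9],
    [[0,0,0],[0,0,0],-0.7],
    [[0,0,0],[0,0,0],-0.4],
    [[0,0,0],[0,0,0],-0.4],
    [[0,0,0],[0,0,0],-0.4],
    [[0,0,0],[0,0,0],-0.4],
    [[0,0,0],[0,0,-8],-0.4],
    [[0,0,0],[0,0,-15],-0.4],
    [[0,0,0],[0,0,-25],-0.4],
    [[0,0,0],[0,0,-30],-0.4],
    [[0,0,0],[0,0,-30],-0.4],
    [[0,0,0],[0,0,0],-0.4],
  ],
)

```text
clock: 18.18
tool_pos: [0.5358, -0.0497, 0.1699]
eef_rot: [[0.763, -0.088, 0.64], [-0.069, -0.996, -0.054], [0.642, -0.002, -0.766]]
wrist_force: [-0.2, -0.0, 1.0]
gripper_width: 0.0284
finger_force: 0.0
```

```bash
python3 - <<'E'
from m import *
r=bot.read_camera("side"); cv2.imwrite("pics/s6.png",cv2.resize(r["frame"][190:340,270:430],None,fx=4,fy=4,interpolation=cv2.INTER_CUBIC)[:,:,::-1])
for q in ("cup_foot","cup","cup_handle","tray_front"): print(q,[(round(d["p"],2),np.round(d["xyz"],4)) for d in bot.tip_of(q,"side")[:1]])
s=bot.observe(); print(s["clock"],s["tool_pos"],np.round(s["joint_pos"]))
az=-5; dn=80
Rt=rot(az,dn)
b=at(az,dn,[.6577,-.0597,.254],.022)
# rise first, then rotate, then over
p=np.array(s["tool_pos"]); up=np.array([p[0],p[1],.32]); print("rise in present frame"); plan([up])
s=dict(s); s["tool_pos"]=up; print("then"); plan([b+[0,0,.03],b],Rt,s)
E
```

```text
cup_foot [(0.62, array([ 0.6273, -0.0528,  0.1355]))]
cup [(0.63, array([ 0.6488, -0.0598,  0.0443]))]
cup_handle [(0.57, array([ 0.6069, -0.0505,  0.0726]))]
tray_front [(0.81, array([ 0.594 , -0.0516,  0.0263]))]
18.4333 [ 0.53458672 -0.04913971  0.16055747] [-16. -21. 117.  10.  45.  75.]
rise in present frame
rotvec [0. 0. 0.] rows>= 0.0
shift [ 100.6   -0.8 -123.7] rows>= 3.9
then
rotvec [-0.004 -0.509 -0.002] rows>= 4.104077605963948
shift [115.4  -0.2  34.9] rows>= 2.9
shift [-5.2  0.  29.5] rows>= 0.7
```

View pics/s6.png

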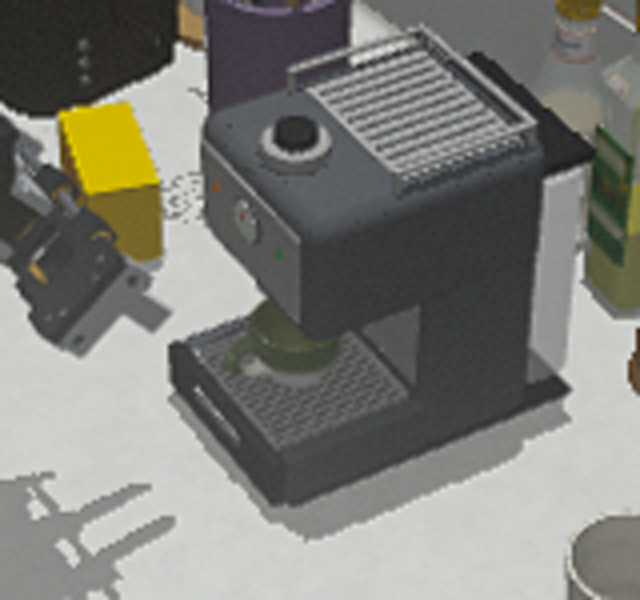

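The cup stands upright on the grid at (290,345) with its handle to the front. The network estimates put its axis within 2 mm of the spout, and the tray is home. Next is the button.

>>> send_rows(
  commands=[
    [[0,0,0],[20.1,-0.2,-24.7],-1],
    [[0,0,0],[20.1,-0.2,-24.7],-1],
    [[0,0,0],[20.1,-0.2,-24.7],-1],
    [[0,0,0],[20.1,-0.2,-24.7],-1],
    [[0,0,0],[20.1,0,-24.7],-1],
    [[0,-0.102,0],[0,0,0],-1],
    [[0,-0.102,0],[0,0,0],-1],
    [[0,-0.102,0],[0,0,0],-1],
    [[0,-0.102,0],[0,0,0],-1],
    [[0,-0.101,0],[0,0,0],-1],
    [[0,0,0],[0,0,0],-1],
    [[0,0,0],[0,0,0],-1],
  ],
)

```text
clock: 19.43
tool_pos: [0.5359, -0.0493, 0.3184]
eef_rot: [[0.981, -0.087, 0.172], [-0.086, -0.996, -0.01], [0.172, -0.005, -0.985]]
wrist_force: [-1.0, 0.6, -0.7]
gripper_width: 0.0004
finger_force: 0.0
```

```bash
cat > h.py <<'E'
from m import *
s=bot.observe(); b=at(-5,80,[.6577,-.0597,.254],.022)
print(s["clock"],s["tool_pos"],s["gripper_width"],b,np.round(s["joint_pos"])); plan([b+[0,0,.03],b],rot(-5,80),s)
E
python3 h.py
```

```text
19.4333 [ 0.53594676 -0.0492597   0.31836929] 0.00041733523355675484 [ 0.65389428 -0.05936704  0.27566577] [-12.  -4.  78.   2.  96.  83.]
rotvec [-0.005  0.002 -0.001] rows>= 0.04446747500838491
shift [114.4  -0.2  33.1] rows>= 2.9
shift [-5.2  0.  29.5] rows>= 0.7
```

>>> send_rows(
  commands=[
    [[0,0,0],[22.9,0,6.6],-1],
    [[0,0,0],[22.9,0,6.6],-1],
    [[0,0,0],[22.9,0,6.6],-1],
    [[0,0,0],[22.9,0,6.6],-1],
    [[0,0,0],[22.9,0,6.6],-1],
    [[0,0,0],[0,0,0],-1],
    [[0,0,0],[-1.3,0,7.3],-1],
    [[0,0,0],[-1.3,0,7.3],-1],
    [[0,0,0],[-1,0,6],-1],
    [[0,0,0],[0,0,0],-1],
  ],
)

```text
clock: 20.27
tool_pos: [0.6511, -0.0591, 0.2868]
eef_rot: [[0.981, -0.087, 0.173], [-0.087, -0.996, -0.011], [0.174, -0.005, -0.985]]
wrist_force: [0.5, -0.2, -0.2]
gripper_width: 0.0002
finger_force: 0.0
```

```bash
python3 h.py
```

```text
20.2667 [ 0.65105016 -0.05907494  0.28680083] 0.0002211390465021039 [ 0.65389428 -0.05936704  0.27566577] [-11.  11.  66.   1.  93.  84.]
rotvec [-0.005  0.    -0.001] rows>= 0.037825879871966436
shift [  6.1   0.  -18.1] rows>= 0.5
shift [-5.2  0.  29.5] rows>= 0.7
```

>>> send_rows(
  commands=[
    [[0,0,0],[1,0,5],-1],
    [[0,0,0],[0,0,4],-1],
    [[0,0,0],[-0.5,0,3],-1],
    [[0,0,0],[-0.5,0,2],-1],
    [[0,0,0],[-0.3,0,1.5],-1],
    [[0,0,0],[0,0,0],-1],
  ],
)

```text
clock: 20.77
tool_pos: [0.6552, -0.0595, 0.2751]
eef_rot: [[0.98, -0.087, 0.178], [-0.087, -0.996, -0.012], [0.178, -0.004, -0.984]]
wrist_force: [-3.4, 1.0, 4.7]
gripper_width: 0.0008
finger_force: 2.5
```

>>> send_rows(
  commands=[
    [[0,0,0],[-0.3,0,1.5],-1],
    [[0,0,0],[-0.3,0,1.5],-1],
    [[0,0,0],[0,0,0],-1],
    [[0,0,0],[0,0,0],-1],
  ],
)

```text
clock: 21.1
tool_pos: [0.6552, -0.0595, 0.2748]
eef_rot: [[0.98, -0.087, 0.181], [-0.086, -0.996, -0.012], [0.181, -0.004, -0.983]]
wrist_force: [-5.3, 0.9, 10.6]
gripper_width: 0.0006
finger_force: 5.6
```

>>> send_rows(
  commands=[
    [[0,0,0],[-0.2,0,1.2],-1],
    [[0,0,0],[-0.2,0,1.2],-1],
    [[0,0,0],[0,0,0],-1],
    [[0,0,0],[0,0,0],-1],
  ],
)

```text
clock: 21.43
tool_pos: [0.6552, -0.0595, 0.2746]
eef_rot: [[0.979, -0.087, 0.183], [-0.086, -0.996, -0.013], [0.184, -0.003, -0.983]]
wrist_force: [-7.6, 0.7, 16.5]
gripper_width: 0.0004
finger_force: 8.1
```

```bash
python3 - <<'E'
from m import *
a=bot.read_camera("side"); b=bot.read_camera("top")
A=cv2.resize(a["frame"][175:255,305:385],None,fx=5,fy=5,interpolation=cv2.INTER_CUBIC)
B=cv2.resize(b["frame"][165:245,270:350],None,fx=5,fy=5,interpolation=cv2.INTER_CUBIC)
cv2.imwrite("pics/s7.png",np.hstack([A,B])[:,:,::-1])
for c in("side","top"): print([(round(d["p"],2),np.round(d["xyz"],4)) for d in bot.tip_of("brew_button_top",c)])
s=bot.observe(); print(s["clock"],s["tool_pos"],s["wrist_force"],s["torque"])
E
```

```text
[(0.5, array([ 0.6568, -0.0591,  0.2511])), (0.25, array([ 0.6548, -0.0545,  0.048 ]))]
[(0.26, array([ 0.6098, -0.0577,  0.0774]))]
21.6333 [ 0.65519254 -0.05952516  0.27462318] [-8.98402604  1.2330982  15.72233059] [ 0.22023117  1.14443331 -0.01900413]
```

View pics/s7.png

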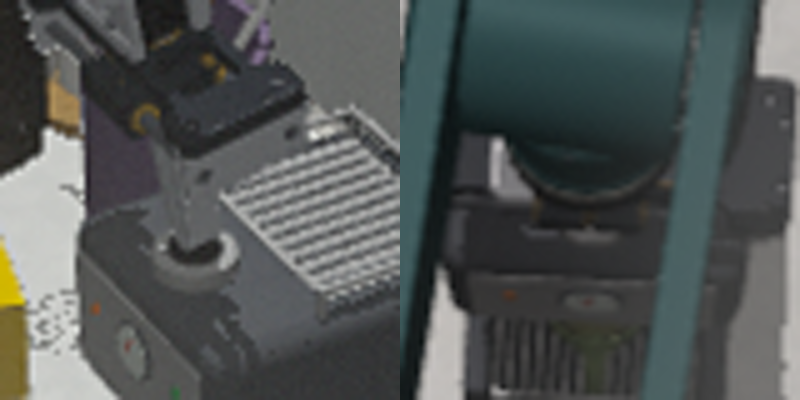

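The fingertips sit on the button at (195,245), but the closed pair is nearly as wide as the button and seems to catch its collar. The force rises with no travel. I'll lift, stand the tool vertical, and press with one finger only.

>>> send_rows(
  commands=[
    [[0,0,0],[3,0,-15],-1],
    [[0,0,0],[3,0,-17],-1],
    [[0,-0.09,0],[0,0,0],0],
    [[0,-0.09,0],[0,0,0],0],
    [[0,0,0],[0,-15,0],0],
    [[0,0,0],[0,-15,0],0],
    [[0,0,0],[0,0,0],0],
    [[0,0,0],[0,0,0],0],
    [[0,0,0],[0,0,0],0],
  ],
)

```text
clock: 22.38
tool_pos: [0.6574, -0.0291, 0.3016]
eef_rot: [[0.996, -0.086, -0.0], [-0.086, -0.996, 0.004], [-0.001, -0.004, -1.0]]
wrist_force: [0.1, -0.6, -0.9]
gripper_width: 0.0436
finger_force: 0.0
```

```bash
cat > k.py <<'E'
from m import *
s=bot.observe(); Rt=rot(-5,90); w=s["gripper_width"]; off=w/2+.00625
b=np.array([.6577,-.0597,.254+.022])-Rt[:,1]*off
print(s["clock"],s["tool_pos"],w,b,s["wrist_force"]); plan([b+[0,0,.01],b],Rt,s)
E
python3 k.py
```

```text
22.3833 [ 0.65739512 -0.02907081  0.30162106] 0.04357588849389871 [ 0.66014367 -0.03176875  0.276     ] [ 0.07025569 -0.63813542 -0.89790295]
rotvec [-0.004  0.001  0.001] rows>= 0.03313670473806961
shift [ 3.   2.4 15.6] rows>= 0.4
shift [-0.  0. 10.] rows>= 0.2
```

>>> send_rows(
  commands=[
    [[0,0,0],[3,0.7,8],0],
    [[0,0,0],[0,0,8],0],
    [[0,0,0],[0,0,7],0],
    [[0,0,0],[0,0,0],0],
    [[0,0,0],[0,0,0],0],
  ],
)

```text
clock: 22.8
tool_pos: [0.6607, -0.031, 0.2775]
eef_rot: [[0.996, -0.088, -0.002], [-0.088, -0.996, 0.004], [-0.003, -0.004, -1.0]]
wrist_force: [-0.3, -0.8, 3.6]
gripper_width: 0.0473
finger_force: 1.5
```

>>> send_rows(
  commands=[
    [[0,0,0],[0,0,2],0],
    [[0,0,0],[0,0,2],0],
    [[0,0,0],[0,0,2],0],
    [[0,0,0],[0,0,0],0],
    [[0,0,0],[0,0,0],0],
  ],
)

```text
clock: 23.22
tool_pos: [0.6608, -0.031, 0.2743]
eef_rot: [[0.996, -0.088, 0.0], [-0.088, -0.996, 0.003], [0.0, -0.003, -1.0]]
wrist_force: [-2.2, -1.2, 8.6]
gripper_width: 0.0468
finger_force: 4.4
```

>>> send_rows(
  commands=[
    [[0,0,0],[0,0,2],0],
    [[0,0,0],[0,0,2],0],
    [[0,0,0],[0,0,2],0],
    [[0,0,0],[0,0,0],0],
    [[0,0,0],[0,0,0],0],
  ],
)

```text
clock: 23.63
tool_pos: [0.6608, -0.031, 0.2739]
eef_rot: [[0.996, -0.088, 0.007], [-0.088, -0.996, 0.002], [0.007, -0.003, -1.0]]
wrist_force: [-5.9, -0.2, 20.5]
gripper_width: 0.0468
finger_force: 10.6
```

The stop is at the same height as in the first press. As I lift in small steps, the force against height will show the travel.

>>> send_rows(
  commands=[
    [[0,0,0],[0,0,-4],0],
    [[0,0,0],[0,0,-4],0],
    [[0,0,0],[0,0,0],0],
    [[0,0,0],[0,0,0],0],
  ],
)

```text
clock: 23.97
tool_pos: [0.6608, -0.031, 0.2742]
eef_rot: [[0.996, -0.088, -0.002], [-0.088, -0.996, 0.004], [-0.002, -0.004, -1.0]]
wrist_force: [-2.1, -1.0, 10.3]
gripper_width: 0.0471
finger_force: 5.4
```

>>> send_rows(
  commands=[
    [[0,0,0],[0,0,-1.5],0],
    [[0,0,0],[0,0,0],0],
    [[0,0,0],[0,0,0],0],
  ],
)

```text
clock: 24.22
tool_pos: [0.6608, -0.031, 0.2745]
eef_rot: [[0.996, -0.088, -0.003], [-0.088, -0.996, 0.004], [-0.004, -0.004, -1.0]]
wrist_force: [-1.9, -1.5, 3.7]
gripper_width: 0.0471
finger_force: 2.4
```

>>> send_rows(
  commands=[
    [[0,0,0],[0,0,-1.5],0],
    [[0,0,0],[0,0,0],0],
    [[0,0,0],[0,0,0],0],
  ],
)

```text
clock: 24.47
tool_pos: [0.6608, -0.031, 0.276]
eef_rot: [[0.996, -0.088, -0.003], [-0.088, -0.996, 0.004], [-0.004, -0.004, -1.0]]
wrist_force: [-1.7, -2.8, 3.6]
gripper_width: 0.0473
finger_force: 1.9
```

>>> send_rows(
  commands=[
    [[0,0,0],[0,0,-1.5],0],
    [[0,0,0],[0,0,0],0],
    [[0,0,0],[0,0,0],0],
  ],
)

```text
clock: 24.72
tool_pos: [0.661, -0.0306, 0.2777]
eef_rot: [[0.996, -0.087, -0.003], [-0.087, -0.996, 0.005], [-0.003, -0.004, -1.0]]
wrist_force: [-1.2, -2.3, 2.7]
gripper_width: 0.0468
finger_force: 1.5
```

>>> send_rows(
  commands=[
    [[0,0,0],[0,0,-1.5],0],
    [[0,0,0],[0,0,0],0],
    [[0,0,0],[0,0,0],0],
  ],
)

```text
clock: 24.97
tool_pos: [0.6611, -0.0303, 0.2792]
eef_rot: [[0.996, -0.087, -0.002], [-0.087, -0.996, 0.005], [-0.003, -0.005, -1.0]]
wrist_force: [0.1, -1.3, 1.3]
gripper_width: 0.0467
finger_force: 1.0
```

>>> send_rows(
  commands=[
    [[0,0,0],[0,0,-2],0],
    [[0,0,0],[0,0,0],0],
    [[0,0,0],[0,0,0],0],
  ],
)

```text
clock: 25.22
tool_pos: [0.6609, -0.03, 0.2809]
eef_rot: [[0.996, -0.087, -0.003], [-0.087, -0.996, 0.006], [-0.004, -0.005, -1.0]]
wrist_force: [0.0, 0.5, 0.2]
gripper_width: 0.0471
finger_force: 0.0
```

The spring force spans 0.2745 to about 0.2805, which is the full 6 mm with a hard stop beyond, so the button was pressed all the way down. I'll retreat and check.

>>> send_rows(
  commands=[
    [[0,0,0],[0,0,-15],0],
    [[0,0,0],[0,0,-25],0],
    [[0,0,0],[-30,0,-20],0],
    [[0,0,0],[-35,0,0],0],
    [[0,0,0],[-35,0,0],0],
    [[0,0,0],[-35,0,0],0],
    [[0,0,0],[-20,0,0],0],
    [[0,0,0],[0,0,0],0],
    [[0,0,0],[0,0,0],0],
  ],
)

```text
clock: 25.97
tool_pos: [0.5063, -0.017, 0.3425]
eef_rot: [[0.996, -0.087, -0.0], [-0.087, -0.996, 0.005], [-0.001, -0.005, -1.0]]
wrist_force: [0.4, -0.1, 0.8]
gripper_width: 0.0472
finger_force: 0.0
```

```bash
python3 - <<'E'
from m import *
r=bot.read_camera("side"); cv2.imwrite("pics/s8.png",r["frame"][:,:,::-1])
for q in ("cup","cup_handle","tray_front","jam_jar","tea_carton","mug_blue"): print(q,[(round(d["p"],2),np.round(d["xyz"],4)) for d in bot.tip_of(q,"side")[:1]])
s=bot.observe(); print(s["clock"],s["tool_pos"],s["wrist_force"])
E
```

```text
cup [(0.87, array([ 0.6517, -0.0624,  0.0406]))]
cup_handle [(0.54, array([ 0.6083, -0.0497,  0.073 ]))]
tray_front [(0.59, array([ 0.5948, -0.0541,  0.026 ]))]
jam_jar [(0.7, array([ 0.5053,  0.2543, -0.0016]))]
tea_carton [(0.78, array([ 0.6763,  0.2151, -0.0033]))]
mug_blue [(0.79, array([ 6.842e-01, -3.825e-01,  4.000e-04]))]
26.3167 [ 0.50744048 -0.01746938  0.34107289] [ 0.15804042 -0.38424426 -0.16287336]
```

View pics/s8.png

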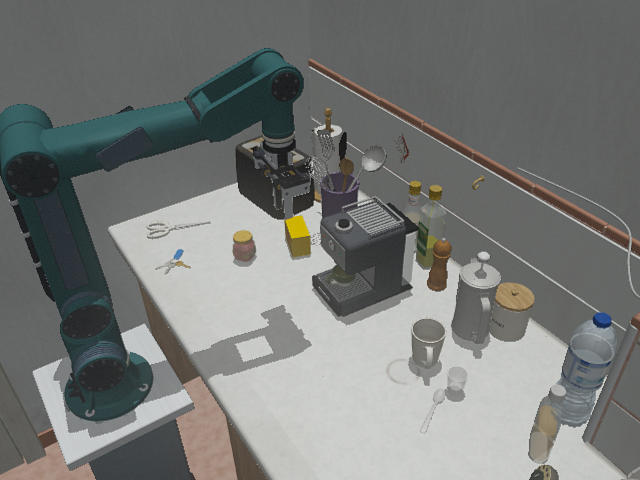

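The cup stands under the spout at (343,275) with the tray home. The jar, carton and mug have not moved, and the arm is clear of everything.

```bash
python3 -c "
from rig import bot
print(bot.sign_off())"
```

```text
the job is handed in; nothing more can be done
None
```

The job is handed in, though I got no verdict back: the tray is fully home, the cup stands upright on the grid about 2–3 mm from the point under the spout (camera estimate), the button was then pressed its full 6 mm, and the jar, carton and mug are where they were.

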